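# Bring the baby food jar round on the pantry turntable and point at it

## Task

With a gentle push, turn the clear pantry turntable so that the small baby food jar (the shorter of the two jars) comes round to stand squarely behind the blank label holder. Then point at that jar for whoever is fetching it: hold the fingertips a couple of centimetres above the middle of its lid, without touching it, for about two seconds, and finish with the hand touching nothing. Push only the turntable: do not touch, grip or lift the jars or the can on it, and leave everything else on the shelf where it is.

Things in the scene. Friction and masses are not known exactly. Their poses are not given: they have to be found in the camera images.
- stand: Fixed grey foot under the turntable, with the blank label holder on it. Origin on the turntable's axis at the level of the shelf; z up. Its -x axis points at the label holder: a small wooden upright plate with a blank paper card, 50 mm wide, 33 mm high, standing on the shelf 172 mm from the axis, outside the turntable's edge, roughly on the robot's side. A grey tongue joins the two.
- turntable: Clear turntable, 270 mm across, turns both ways (over 150 deg each) about the vertical through its origin, the centre of its underside, 14 mm above the shelf. Floor 20 mm, top of the 4 mm thick raised edge 46 mm above the shelf. Two jars and a can ride on it loose. About 1 to 2 N at the edge turns it, it stops where left; over 25 N, or over 3 rad/s, is not gentle. Its -x axis points at the tab.
- tab (a point): Centre of the top of the white upright tab on the turntable's raised edge, 102 mm above the shelf, 132 mm from the axis: a flat plate 30 mm wide (radially), 8 mm thick (along the edge), free above the edge from 46 to 102 mm, to be pushed from either side. At the start it is roughly at the label holder's side, about a quarter turn from either jar.
- baby_jar: The small lidded glass baby food jar, 54 mm across, 68 mm high, steel lid 48 mm across, loose on the turntable, its centre about 85 mm from the axis. Origin: centre of its underside; z up. It and the taller jar stand on opposite sides; which is on which side varies.
- baby_lid (a point): Centre of the top of the baby food jar's lid, 68 mm above the jar's underside (88 mm above the shelf).
- tall_jar: Taller lidded glass jar, 66 mm across, 108 mm high, loose on the turntable (top 128 mm above the shelf), its centre about 85 mm from the axis. Origin: centre of its underside.
- bean_can: Closed can, 73 mm across, 108 mm high, loose on the turntable opposite the tab (top 128 mm above the shelf), about 85 mm from the axis. Origin: centre of its underside.
- spare_can: Closed can, 73 mm across, 108 mm high, on the shelf to the left of the turntable. Origin: centre of its underside.
- muffin_cup: Teal silicone muffin cup, 68 mm across the rim, 34 mm high, on the shelf to the left. Origin: centre of its underside.
- rolling_pin: Wooden rolling pin lying roughly along x on the shelf to the right, roller 54 mm thick and 240 mm long, 450 mm long with its handles. Origin: under its middle, at the level of the shelf.
- canister: Square storage canister with a white lid, 94 x 74 mm, 112 mm high, on the shelf to the right, farther back. Origin: centre of its underside.
There are look-alikes about, which are no part of the job. What is shaped like the bean_can but pink is not meant.

How it is judged:
By the outcome, as a careful person would: the job done as asked, in the order asked, and still so for the second after the job is handed in, with the robot touching nothing.
It also fails if it takes over 51 s, if anything falls off the work surface, if the arm or the gripper's body presses on something with over 40 N, if the wrist force passes 120 N, or if a joint passes its speed limit or range.

## Robot

A 6-joint arm with a two-finger parallel gripper is mounted at the origin on the work surface. World frame = base frame: x ahead of the robot, y to its left, z up, the work surface at z = 0. Lengths are in mm, angles in rad, forces in N, time in s.
With the tool pointing down it reaches from about 275 to 775 mm from the base axis. Payload 14.6 kg.
Tool frame: the origin (TCP) lies on the centre line of the jaws, within the pads' length; the fingertips stand 14 mm ahead of it and the grasp point (between the pads) lies 5 mm behind it (arm.finger_overhang is the distance from the TCP to the fingertips, in mm); z points along the fingers, y is the direction in which the jaws open and shut (so a half turn about z gives the same grasp; the last joint's range is limited). The gripper opens to 85 mm and grips with 20 to 120 N. Pads are 22 mm wide; open, the fingers measure 114 mm over their backs; the gripper's body (76 mm by 85 mm) begins 54 mm behind the grasp point. The pads swing forward as they close: fully open they stand 13 mm farther back than shut.
Start: joints at [-1.395, 0.263, -0.048, 1.259, 0, 1.415], TCP at [170.514, -496.541, 245.278] pointing down, gripper open.
Joint ranges: [-2.65, 2.65], [-0.89, 1.7], [-1.18, 1.37], [-2.13, 2.11], [-1.35, 1.29], [-3.14, 3.14]. Speed limits (rad/s): [1.89, 1.89, 2.57, 2.79, 3.14, 3.14].

## Interface

Orientations are given as a 3x3 rotation matrix whose columns are the frame's x, y, z axes.
In Python, from bench import arm gives the robot as it stands. The module is installed in compiled form; this text tells all that it offers.
- The arm moves only by the tool send_rows, never from a script. Its argument "series" is a list of rows, each a list of 7 numbers: the finger opening in m, from 0 to 0.0854, then the shift along the tool's x, y, z in m, then the turn, a rotation vector about the tool's x, y, z in degrees. In form: [[jaw, tx, ty, tz, wx, wy, wz], ...]. A call has 1 to 5 rows; each row is the pose to reach, as a shift and turn from the pose commanded when the call began, along the tool's axes at that moment; what a row does not reach only later rows make up. A row lasts 1/10 s, in which the tool goes at most 50 mm and 8.59 degrees, less where a joint would pass 70% of its speed; a pose out of reach is approached as far as the arm can. A call with a gripper value outside its range is refused whole. The fingers move at their own pace and stop on an object; "squeeze" is the grip in N (left out, the last holds). Time passes only in rows, so rows that repeat a pose let the fingers close. It gives the time, the measured TCP pose, the force and the opening at its end, in the units of the state.
- arm.observe(): the state, without advancing time (a new reading comes with each control period).
- arm.read_camera(name): name is "side" or "top"; returns the picture (420x560x3 uint8, red, green, blue); there is no depth.
- arm.get_calibration(name): a dict with "fx", "fy", "cx", "cy" (pixels), "rvec" (rotation vector, rad) and "tvec" (3), from world to camera coordinates, as OpenCV has them. Camera axes: x right, y down, z forward; pixel columns grow to the right and rows downward; lengths in mm; the calibration is good to about 2 mm. A picture is of the moment at which its call begins. get_calibration takes no time and is no camera call.
- arm.finish_job(): hands the job in, once; it reports no verdict.
Trained networks look in the newest picture that a camera, given by its name, has taken for a name from the list of things; names that differ only in an ending like _2 or _b are one class to them, and where a whole thing is asked for, a point or a joint stands for the part that bears it (a point fixed in the world has none). Each returns a list of dicts, best first, with "conf" (0 to 1); they miss things now and then, are a little off and sometimes report something else, mostly with a low value. They report only what shows in the picture. A call takes as long as a camera call. They do not tell look-alikes from the thing itself.
- arm.find_in(query, camera): "position" ([x, y, z] in mm, in world coordinates, good to about 4 mm: the middle of the surface that is visible of it).
- arm.cut_out(query, camera): "mask" (420x560 bool, what is visible of it).
The state is a dict: "t": time; "joint_pos": joint angles; "joint_velocities": joint speeds; "tau": joint torques, N m; "position": TCP position; "tcp_rot": TCP orientation; "wrist_force": force on the tool from outside, world axes, zero at the start; "torque": the same for the moment, N m; "opening": finger opening in mm.
Only numpy, scipy, OpenCV 4.12 (cv2) and the standard library are available. Lean on these libraries where they do the work, as an engineer would, in place of code of your own. Each camera call takes 0.05 s, during which the arm holds its last target.

## Working session

There is one attempt and no reset: what is moved stays moved. The work goes in short steps, Python scripts to look and compute and a tool call to move; the robot and the scene stay as the last step left them, time stands still between calls to the robot, and variables do not carry over. Pictures are saved under pics/ and viewed, and the job is handed in when it is done.

Besides the shell and the picture viewer there is one more tool, called as name(argument=value, ...), one argument or row to a line, values as JSON. send_rows: Moves the arm, as the interface text tells. Its arguments: {"type":"object","properties":{"series":{"type":"array"},"squeeze":{"type":"number"}},"required":["series"]}

```bash
mkdir -p pics; ls
python3 - <<'E'
from bench import arm
import cv2
s=arm.observe(); print(s['t'],s['position'],s['tcp_rot'],s['wrist_force'],s['opening'])
for c in('top','side'):
    im=arm.read_camera(c); cv2.imwrite(f'pics/{c}0.png',im[:,:,::-1]); print(c,arm.get_calibration(c))
    for q in('stand','turntable','tab','baby_jar','baby_lid','tall_jar','bean_can','spare_can'):
        print(q,[([round(float(v)) for v in d['position']],round(float(d['conf']),2)) for d in arm.find_in(q,c)])
E
```

```text
pics
0.0 [ 170.4630711  -496.29569016  244.82051653] [[ 9.45797062e-01  3.24758189e-01 -1.92013644e-04]
 [ 3.24758208e-01 -9.45796503e-01  1.03939867e-03]
 [ 1.55947397e-04 -1.04541822e-03 -9.99999441e-01]] [ 0.27748485  0.32229639 -0.44448969] 85.36016119614003
top {'fx': 462.885019046444, 'fy': 462.885019046444, 'cx': 277.3729523654485, 'cy': 203.9671562056591, 'rvec': array([ 2.14278467, -2.12509921,  0.14388969]), 'tvec': array([ -18.54468832,  529.43413892, 1330.99749191])}
stand [([443, -35, 4], 0.73)]
turntable [([592, -11, 18], 0.98), ([381, -458, 47], 0.42), ([673, -35, 130], 0.18), ([593, 56, 86], 0.16)]
tab [([590, -14, 21], 0.84)]
baby_jar [([593, 60, 88], 0.85)]
baby_lid [([593, 57, 83], 0.72)]
tall_jar [([572, -101, 129], 0.62)]
bean_can [([614, 220, 110], 0.85), ([349, -6, 108], 0.76), ([588, -13, 22], 0.69), ([673, -39, 132], 0.66)]
spare_can [([634, 337, 110], 0.63)]
side {'fx': 423.30897429009747, 'fy': 423.30897429009747, 'cx': 280.79195357416626, 'cy': 210.63195980554593, 'rvec': array([ 0.94359227, -2.36543067,  1.18368614]), 'tvec': array([377.22936767, 322.14181834, 740.45066041])}
stand [([433, -24, 4], 0.71)]
turntable [([565, -7, 19], 0.79), ([233, -434, 35], 0.38)]
tab [([567, -5, 22], 0.7)]
baby_jar [([584, 75, 69], 0.95)]
baby_lid [([665, -325, 79], 0.67), ([590, 75, 67], 0.6)]
tall_jar [([569, -82, 93], 0.65)]
bean_can [([664, -15, 101], 0.81), ([356, 27, 92], 0.71), ([601, 238, 85], 0.67)]
spare_can [([611, 351, 81], 0.63)]
```

View pics/top0.png

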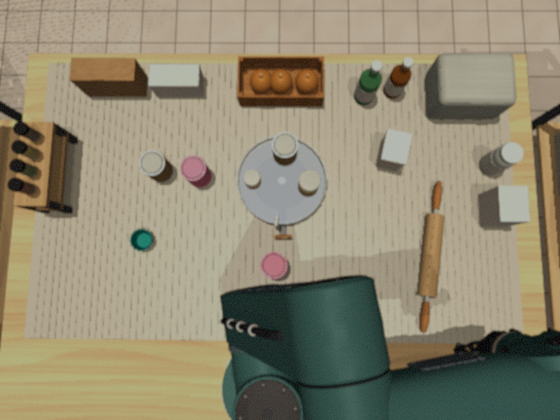

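View pics/side0.png

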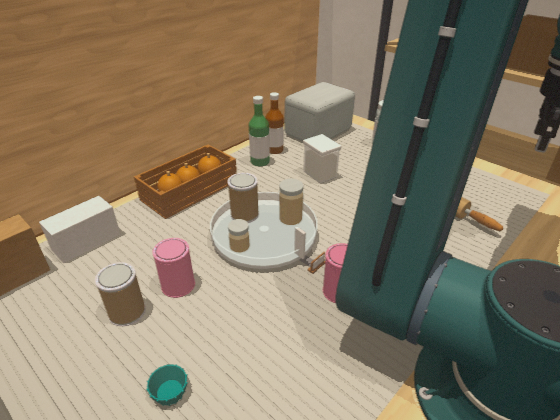

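```bash
cat > h.py <<'E'
import numpy as np,cv2
from bench import arm
def cal(c):
    k=arm.get_calibration(c);K=np.array([[k['fx'],0,k['cx']],[0,k['fy'],k['cy']],[0,0,1.]])
    return K,np.array(k['rvec'],float),np.array(k['tvec'],float)
def proj(c,P):
    K,r,t=cal(c);return cv2.projectPoints(np.array(P,float).reshape(-1,3),r,t,K,None)[0].reshape(-1,2)
def onz(c,uv,z):
    K,r,t=cal(c);R=cv2.Rodrigues(r)[0];d=R.T@np.linalg.inv(K)@np.array([uv[0],uv[1],1.]);o=-R.T@t
    return o+d*(z-o[2])/d[2]
def two(a,b):
    A=[];B=[]
    for c,uv in(('top',a),('side',b)):
        K,r,t=cal(c);R=cv2.Rodrigues(r)[0];d=R.T@np.linalg.inv(K)@np.array([uv[0],uv[1],1.]);d/=np.linalg.norm(d);o=-R.T@t
        M=np.eye(3)-np.outer(d,d);A.append(M);B.append(M@o)
    return np.linalg.solve(sum(A),sum(B))
def circ(x,y,z,r,n=60):
    a=np.linspace(0,2*np.pi,n);return np.c_[x+r*np.cos(a),y+r*np.sin(a),0*a+z]
E
python3 - <<'E'
import cv2
a=cv2.imread('pics/top0.png')[125:285,205:345]; cv2.imwrite('pics/topz.png',cv2.resize(a,None,fx=3.7,fy=3.7,interpolation=cv2.INTER_CUBIC))
a=cv2.imread('pics/side0.png')[160:310,190:370]; cv2.imwrite('pics/sidez.png',cv2.resize(a,None,fx=4,fy=4,interpolation=cv2.INTER_CUBIC))
E
```

```text
(no output)
```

View pics/topz.png

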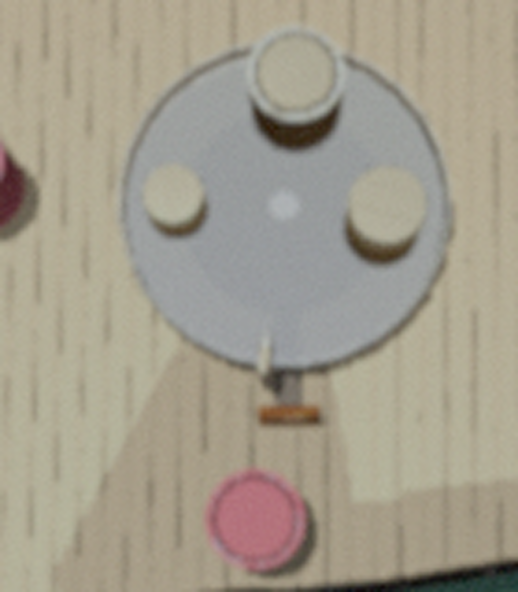

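View pics/sidez.png

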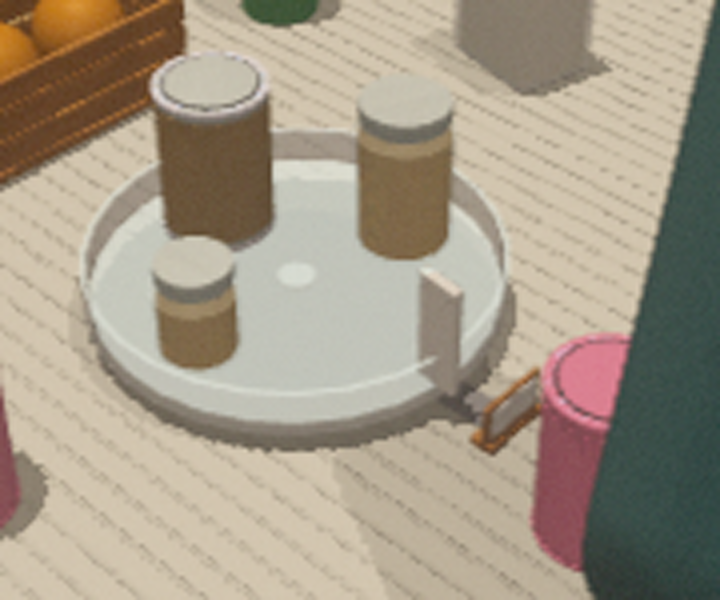

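Run:
```python
from h import *
np.set_printoptions(precision=1,suppress=True)
f=lambda u,v:((u+.5)/3.7+205-.5,(v+.5)/3.7+125-.5); g=lambda u,v:((u+.5)/4+190-.5,(v+.5)/4+160-.5)
A=dict(hub=((284,204),(296,274),21),baby=((174,195),(194,258),88),tall=((386,206),(405,100),128),can=((296,72),(211,80),128),tab=((265,352),(440,281),102),hold=((290,410),(513,402),33))
for n,(a,b,z) in A.items(): print(n,two(f(*a),g(*b)),onz('top',f(*a),z),onz('side',g(*b),z))
print('pink',onz('top',f(256,520),108))
# holder ends in top
print(onz('top',f(260,413),33),onz('top',f(320,413),33))
```

```text
hub [606.1 -25.8  20.7] [606.8 -25.3  21. ] [604.9 -26.   21. ]
baby [599.8  60.   86.8] [599.5  59.9  88. ] [598.6  61.   88. ]
tall [ 583.9 -103.4  125.7] [ 583.5 -103.3  128. ] [ 581.5 -100.8  128. ]
can [687.3 -35.1 126.6] [687.4 -34.7 128. ] [685. -34. 128.]
tab [475.1 -13.   96.7] [475.1 -12.6 102. ] [470.1  -8.4 102. ]
hold [435.9 -33.1  15.9] [437.  -31.5  33. ] [422.4 -19.9  33. ]
pink [348.3  -7.3 108. ]
[434.4  -7.7  33. ] [434.8 -55.4  33. ]
```

```bash
cat >> h.py <<'E'
def goto(pts):
    """pts: list of (x,y,z,yaw_deg of tool x); prints the shift in tool axes (m) and turn (deg)"""
    from scipy.spatial.transform import Rotation as Ro
    s=arm.observe();R=s['tcp_rot'];p=s['position']
    for x,y,z,w in pts:
        c,q=np.cos(np.radians(w)),np.sin(np.radians(w))
        G=np.array([[c,q,0],[q,-c,0],[0,0,-1.]])
        print(np.round(R.T@(np.array([x,y,z])-p)/1000,4),np.round(Ro.from_matrix(R.T@G).as_rotvec(degrees=True),1))
def st():
    s=arm.observe();R=s['tcp_rot'];print('t',round(s['t'],2),np.round(s['position'],1),'yaw',round(np.degrees(np.arctan2(R[1,0],R[0,0])),1),'zz',np.round(R[:,2],3),'F',np.round(s['wrist_force'],1),'op',round(s['opening'],1),'q',np.round(s['joint_pos'],2))
E
python3 - <<'E'
from h import *
print(arm.finger_overhang); goto([(483,22,245,69)])
E
```

```text
14.0
[ 4.64e-01 -3.89e-01  3.00e-04] [  0.   0. -50.]
```

send_rows(
  series=[
    [0,0.037,-0.031,0,0,0,-4],
    [0,0.074,-0.062,0,0,0,-8],
    [0,0.111,-0.093,0,0,0,-12],
    [0,0.148,-0.124,0,0,0,-16],
    [0,0.185,-0.155,0,0,0,-20],
  ],
  squeeze=20,
)

```text
t: 1.4
position: [295.6, -288.2, 245.4]
tcp_rot: [[0.776, 0.63, 0.0], [0.63, -0.776, -0.0], [0.0, 0.001, -1.0]]
wrist_force: [-0.0, -0.7, 0.1]
opening: 12.5
```

Run:
```python
from h import *
st(); goto([(483,22,245,69)])
```

```text
t 1.4 [ 295.6 -288.2  245.4] yaw 39.1 zz [ 0. -0. -1.] F [-0.  -0.7  0.1] op 12.5 q [-0.97  0.07 -0.29  1.21  0.    1.49]
[ 0.341  -0.1226  0.0004] [  0.    0.  -29.9]
```

send_rows(
  series=[
    [0,0.043,-0.015,0,0,0,-4],
    [0,0.085,-0.031,0,0,0,-8],
    [0,0.128,-0.046,0,0,0,-12],
    [0,0.17,-0.061,0,0,0,-16],
    [0,0.213,-0.077,0,0,0,-20],
  ],
)

```text
t: 1.9
position: [413.0, -94.4, 245.5]
tcp_rot: [[0.513, 0.858, 0.001], [0.858, -0.513, -0.0], [0.0, 0.001, -1.0]]
wrist_force: [0.7, -0.5, -0.2]
opening: -0.1
```

Run:
```python
from h import *
st(); goto([(483,22,245,69),(483,22,150,69)])
```

```text
t 1.9 [413.  -94.4 245.5] yaw 59.1 zz [ 0.001 -0.    -1.   ] F [ 0.7 -0.5 -0.2] op -0.1 q [-0.42  0.09 -0.27  1.21 -0.    1.69]
[0.1358 0.0003 0.0005] [ 0.   0.  -9.9]
[0.1358 0.0002 0.0955] [ 0.   0.  -9.9]
```

send_rows(
  series=[
    [0,0.045,0,0,0,0,-4],
    [0,0.09,0,0,0,0,-8],
    [0,0.136,0,0.01,0,0,-10],
    [0,0.136,0,0.05,0,0,-10],
    [0,0.136,0,0.09,0,0,-10],
  ],
)

```text
t: 2.4
position: [483.4, 21.8, 154.4]
tcp_rot: [[0.356, 0.934, 0.002], [0.934, -0.356, -0.0], [0.0, 0.002, -1.0]]
wrist_force: [0.6, -0.8, 0.0]
opening: -0.0
```

Run:
```python
from h import *
st(); goto([(483,22,82,69)])
for c in('top','side'):
    a=arm.read_camera(c)[:,:,::-1]; cv2.imwrite(f'pics/{c}1.png',a)
a=cv2.imread('pics/top1.png')[100:280,190:370];b=cv2.imread('pics/side1.png')[130:310,190:370]
cv2.imwrite('pics/c1.png',cv2.resize(np.hstack([a,b]),(800,400),interpolation=cv2.INTER_CUBIC))
```

```text
t 2.4 [483.4  21.8 154.4] yaw 69.1 zz [ 0.002 -0.    -1.   ] F [ 0.6 -0.8  0. ] op -0.0 q [-0.12  0.24 -0.34  0.99 -0.    1.81]
[ 0.     -0.0006  0.0724] [ 0.1 -0.   0.1]
```

View pics/c1.png

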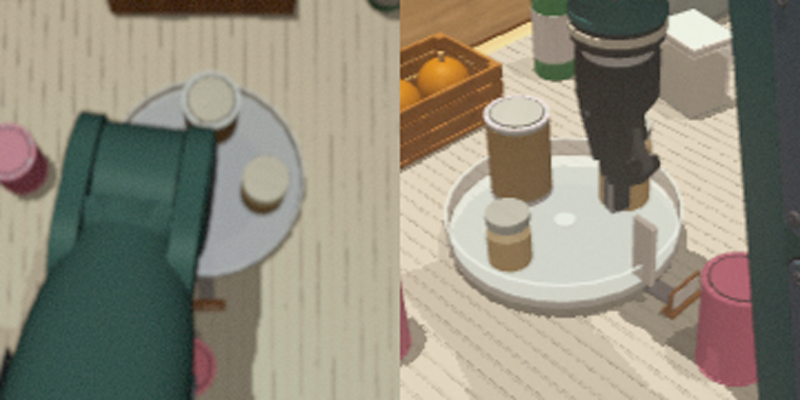

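Top and side views agree: the closed fingers are on the tab's +y side (side crop: tips ~(620,208), tab ~(643,250)), clear of both jars. Descending.

send_rows(
  series=[
    [0,0,0,0.025,0,0,0],
    [0,0,0,0.05,0,0,0],
    [0,0,0,0.065,0,0,0],
    [0,0,0,0.07,0,0,0],
    [0,0,0,0.07,0,0,0],
  ],
)

```text
t: 3.0
position: [483.0, 20.1, 86.3]
tcp_rot: [[0.36, 0.933, 0.001], [0.933, -0.36, -0.0], [0.0, 0.001, -1.0]]
wrist_force: [-0.4, 0.6, -0.4]
opening: 0.0
```

```bash
cat >> h.py <<'E'
C=np.array([606.2,-25.6])
def arc(phis,r=132,z=82):
    goto([(C[0]+r*np.cos(np.radians(f)),C[1]+r*np.sin(np.radians(f)),z,f-90) for f in phis])
def phi():
    p=arm.observe()['position'][:2]-C;print('phi',round(np.degrees(np.arctan2(p[1],p[0]))%360,2),'r',round(np.hypot(*p),1))
E
python3 - <<'E'
from h import *
st();phi();arc([160,161.5,163,165,167,169,171])
a=arm.read_camera('side')[:,:,::-1]; cv2.imwrite(f'pics/s2.png',cv2.resize(a[130:310,190:370],(600,600),interpolation=cv2.INTER_CUBIC))
E
```

```text
t 3.0 [483.   20.1  86.3] yaw 68.9 zz [ 0.001 -0.    -1.   ] F [-0.4  0.6 -0.4] op 0.0 q [-0.13  0.3  -0.46  0.81 -0.    1.81]
phi 159.63 r 131.4
[-0.0009 -0.0006  0.0043] [ 0.  -0.  -1.1]
[-0.0043 -0.0005  0.0043] [ 0.  -0.  -2.6]
[-0.0078 -0.0003  0.0043] [ 0.  -0.  -4.1]
[-0.0124  0.0001  0.0043] [ 0.  -0.  -6.1]
[-0.0169  0.0007  0.0043] [ 0.  -0.  -8.1]
[-0.0215  0.0014  0.0043] [  0.   -0.  -10.1]
[-0.026   0.0023  0.0043] [  0.   -0.  -12.1]
```

View pics/s2.png

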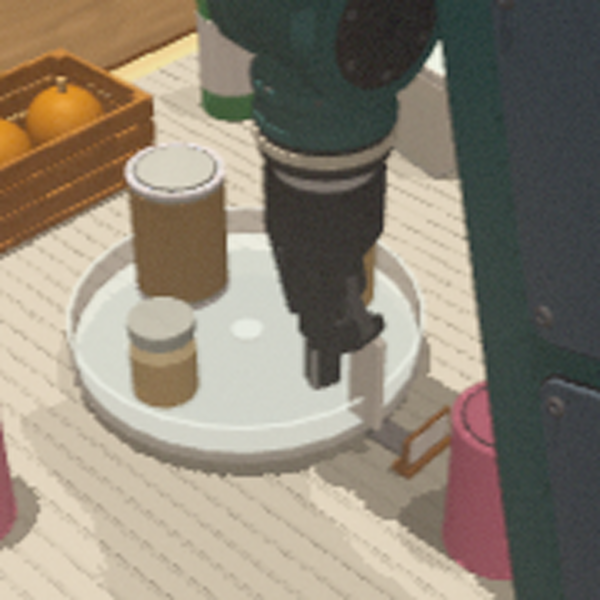

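send_rows(
  series=[
    [0,-0.004,0,0,0,0,-2.5],
    [0,-0.008,0,0,0,0,-4],
    [0,-0.012,0,0,0,0,-6],
    [0,-0.017,0.001,0,0,0,-8],
    [0,-0.0215,0.001,0,0,0,-10],
  ],
)

```text
t: 3.55
position: [476.7, -0.3, 86.8]
tcp_rot: [[0.19, 0.982, 0.002], [0.982, -0.19, -0.0], [0.0, 0.002, -1.0]]
wrist_force: [-0.3, 0.5, 0.2]
opening: 0.1
```

Run:
```python
from h import *
st();phi();arc([171,173.5,176,178.5,181],z=85)
```

```text
t 3.55 [ 4.767e+02 -3.000e-01  8.680e+01] yaw 79.0 zz [ 0.002 -0.    -1.   ] F [-0.3  0.5  0.2] op 0.1 q [-0.17  0.29 -0.47  0.8   0.    1.59]
phi 168.94 r 132.0
[-0.0048  0.0001  0.0018] [ 0.1 -0.  -2. ]
[-0.0105  0.0004  0.0018] [ 0.1 -0.  -4.5]
[-0.0162  0.001   0.0018] [ 0.1 -0.  -7. ]
[-0.0219  0.0018  0.0018] [ 0.1 -0.  -9.5]
[-0.0276  0.0029  0.0018] [  0.1  -0.  -12. ]
```

send_rows(
  series=[
    [0,-0.0048,0,0.001,0,0,-2],
    [0,-0.0105,0.0004,0.001,0,0,-4.5],
    [0,-0.0162,0.001,0.001,0,0,-7],
    [0,-0.0219,0.0018,0.001,0,0,-9.5],
    [0,-0.0276,0.0029,0.001,0,0,-12],
  ],
)

```text
t: 4.05
position: [474.1, -27.9, 85.8]
tcp_rot: [[-0.018, 1.0, 0.002], [1.0, 0.018, -0.0], [-0.0, 0.002, -1.0]]
wrist_force: [-0.5, 1.0, -0.0]
opening: 0.1
```

Run:
```python
from h import *
st();phi();arc([184,187,190,193,196],z=85)
```

```text
t 4.05 [474.1 -27.9  85.8] yaw 91.1 zz [ 0.002 -0.    -1.   ] F [-0.5  1.  -0. ] op 0.1 q [-0.23  0.29 -0.48  0.8   0.    1.32]
phi 181.01 r 132.1
[-0.0069  0.0003  0.0008] [ 0.1  0.  -2.9]
[-0.0138  0.0008  0.0008] [ 0.1  0.  -5.9]
[-0.0206  0.0017  0.0008] [ 0.1  0.  -8.9]
[-0.0274  0.003   0.0008] [  0.1   0.  -11.9]
[-0.0341  0.0046  0.0008] [  0.1   0.  -14.9]
```

send_rows(
  series=[
    [0,-0.0069,0.0003,0,0,0,-3],
    [0,-0.0138,0.0008,0,0,0,-6],
    [0,-0.0206,0.0017,0,0,0,-9],
    [0,-0.0274,0.003,0,0,0,-12],
    [0,-0.0341,0.0046,0,0,0,-15],
  ],
)

```text
t: 4.55
position: [479.3, -62.0, 85.8]
tcp_rot: [[-0.277, 0.961, 0.002], [0.961, 0.277, -0.0], [-0.001, 0.002, -1.0]]
wrist_force: [0.5, 2.3, -0.1]
opening: 0.1
```

Run:
```python
from h import *
st();phi();arc([199,202,205,208,211],z=85)
a=arm.read_camera('side')[:,:,::-1]; cv2.imwrite(f'pics/s3.png',cv2.resize(a[130:310,190:370],(600,600),interpolation=cv2.INTER_CUBIC))
```

```text
t 4.55 [479.3 -62.   85.8] yaw 106.1 zz [ 0.002 -0.    -1.   ] F [ 0.5  2.3 -0.1] op 0.1 q [-0.3   0.3  -0.46  0.81  0.    0.99]
phi 196.02 r 132.1
[-0.0069  0.0002  0.0008] [ 0.1  0.  -2.9]
[-0.0138  0.0008  0.0008] [ 0.1  0.  -5.9]
[-0.0206  0.0017  0.0008] [ 0.1  0.  -8.9]
[-0.0274  0.0029  0.0008] [  0.1   0.  -11.9]
[-0.0341  0.0045  0.0008] [  0.1   0.1 -14.9]
```

View pics/s3.png

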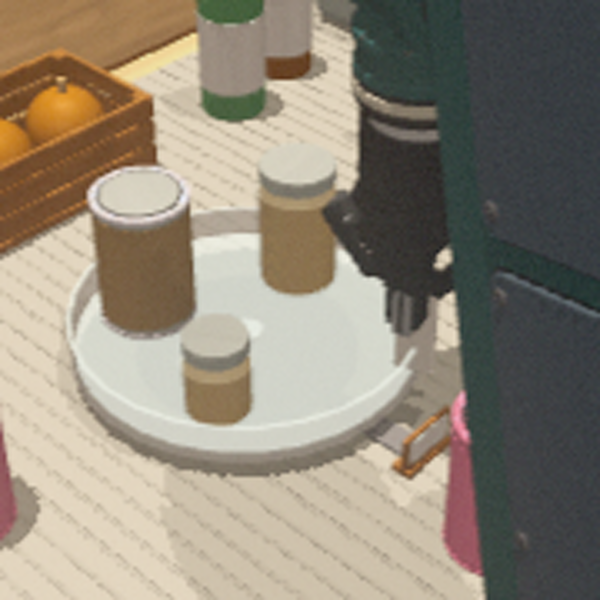

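The turntable turns with the tab (baby jar moved to crop (217,375)); jars keep their distance from the hand.

send_rows(
  series=[
    [0,-0.0069,0.0003,0,0,0,-3],
    [0,-0.0138,0.0008,0,0,0,-6],
    [0,-0.0206,0.0017,0,0,0,-9],
    [0,-0.0274,0.003,0,0,0,-12],
    [0,-0.0341,0.0046,0,0,0,-15],
  ],
)

```text
t: 5.1
position: [492.8, -93.3, 85.5]
tcp_rot: [[-0.515, 0.857, 0.001], [0.857, 0.515, -0.0], [-0.001, 0.001, -1.0]]
wrist_force: [-0.3, 1.3, -0.4]
opening: -0.4
```

send_rows(
  series=[
    [0,-0.0069,0.0003,0,0,0,-3],
    [0,-0.0138,0.0008,0,0,0,-6],
    [0,-0.0206,0.0017,0,0,0,-9],
    [0,-0.0274,0.003,0,0,0,-12],
    [0,-0.0341,0.0046,0,0,0,-15],
  ],
)

```text
t: 5.6
position: [514.3, -120.1, 85.5]
tcp_rot: [[-0.719, 0.695, 0.001], [0.695, 0.719, -0.0], [-0.001, 0.001, -1.0]]
wrist_force: [-0.9, 0.8, 0.2]
opening: 0.2
```

Run:
```python
from h import *
st();phi();arc([229,232,235,238,241],z=85)
a=arm.read_camera('top')[:,:,::-1]; cv2.imwrite(f'pics/t4.png',cv2.resize(a[125:285,205:365],(600,600),interpolation=cv2.INTER_CUBIC))
```

```text
t 5.6 [ 514.3 -120.1   85.5] yaw 136.0 zz [ 0.001 -0.    -1.   ] F [-0.9  0.8  0.2] op 0.2 q [-0.38  0.37 -0.35  0.85  0.    0.38]
phi 225.8 r 131.9
[-0.0074  0.      0.0005] [ 0.  0. -3.]
[-0.0143  0.0006  0.0005] [ 0.  0. -6.]
[-0.0211  0.0015  0.0005] [ 0.  0. -9.]
[-0.0279  0.0027  0.0005] [  0.    0.1 -12. ]
[-0.0346  0.0044  0.0005] [  0.    0.1 -15. ]
```

View pics/t4.png

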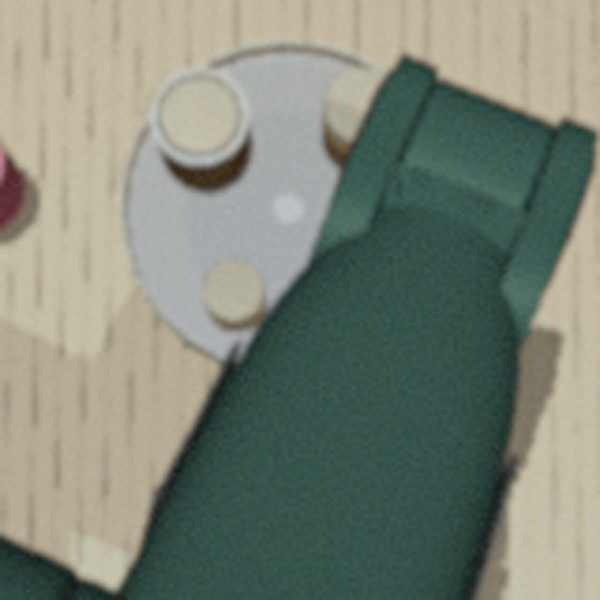

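send_rows(
  series=[
    [0,-0.0069,0.0003,0,0,0,-3],
    [0,-0.0138,0.0008,0,0,0,-6],
    [0,-0.0206,0.0017,0,0,0,-9],
    [0,-0.0274,0.003,0,0,0,-12],
    [0,-0.0341,0.0046,0,0,0,-15],
  ],
)

```text
t: 6.15
position: [541.7, -140.4, 85.2]
tcp_rot: [[-0.874, 0.485, 0.001], [0.485, 0.874, 0.0], [-0.0, 0.0, -1.0]]
wrist_force: [-0.7, 1.4, 0.5]
opening: 0.1
```

send_rows(
  series=[
    [0,-0.0055,0.0003,0,0,0,-2.5],
    [0,-0.011,0.0006,0,0,0,-5],
    [0,-0.016,0.001,0,0,0,-7],
    [0,-0.0195,0.0015,0,0,0,-8.5],
    [0,-0.0195,0.0015,0,0,0,-8.5],
  ],
)

```text
t: 6.65
position: [559.8, -148.8, 84.9]
tcp_rot: [[-0.936, 0.352, 0.001], [0.352, 0.936, -0.001], [-0.001, -0.0, -1.0]]
wrist_force: [0.6, -0.0, 0.0]
opening: 0.0
```

Run:
```python
from h import *
st();phi()
for c in('top','side'):
    cv2.imwrite(f'pics/{c}5.png',arm.read_camera(c)[:,:,::-1])
    for q in('baby_lid','baby_jar','tall_jar','tab'): print(c,q,[(np.round(d['position']),round(d['conf'],2)) for d in arm.find_in(q,c)])
a=cv2.imread('pics/top5.png')[125:285,205:365];b=cv2.imread('pics/side5.png')[160:320,190:350]
cv2.imwrite('pics/c5.png',cv2.resize(np.hstack([a,b]),(800,400),interpolation=cv2.INTER_CUBIC))
```

```text
t 6.65 [ 559.8 -148.8   84.9] yaw 159.4 zz [ 0.001 -0.001 -1.   ] F [ 0.6 -0.   0. ] op 0.0 q [-0.4   0.45 -0.22  0.9  -0.   -0.04]
phi 249.34 r 131.6
top baby_lid [(array([522.,  -2.,  87.]), 0.52), (array([610.,  13.,  18.]), 0.22)]
top baby_jar [(array([426., 401.,  16.]), 0.17)]
top tall_jar [(array([667., -56., 129.]), 0.87)]
top tab [(array([610.,  12.,  21.]), 0.66)]
side baby_lid [(array([505.,  -6.,  70.]), 0.94), (array([ 206., -432.,   32.]), 0.24)]
side baby_jar [(array([505.,  -4.,  69.]), 0.68)]
side tall_jar [(array([658., -44., 106.]), 0.73)]
side tab [(array([575., -18.,  18.]), 0.63)]
```

View pics/c5.png

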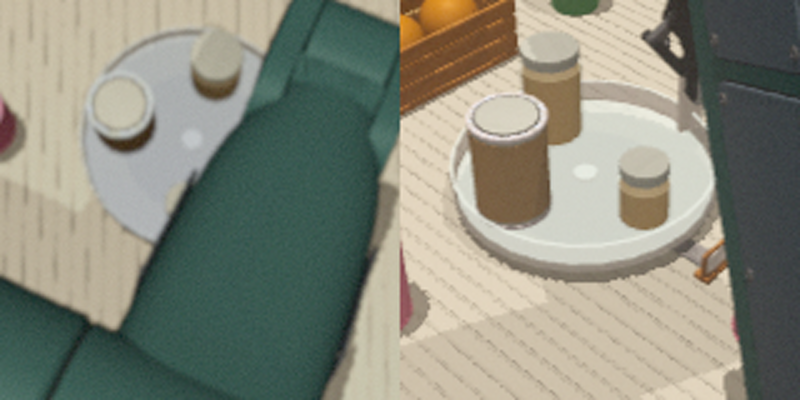

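```bash
cat > m.py <<'E'
from h import *
def ang(c,uv,z,hub):
    p=onz(c,uv,z);d=p[:2]-hub;return np.round(p,1),round(np.degrees(np.arctan2(d[1],d[0]))%360,2),round(np.hypot(*d),1)
hs=np.array([604.9,-26.])
E
python3 - <<'E'
from m import *
for n,z,a,b in(('baby',88,(238.1,224.1),(287.2,225.2)),('tall',128,(290.9,184.6),(249.6,178.8)),('can',128,(242.4,179.6),(232.8,206.4))): print(n,ang('side',a,z,hs),ang('side',b,z,hs))
E
```

```text
baby (array([598.7,  61. ,  88. ]), np.float64(94.09), np.float64(87.2)) (array([513.3, -14.4,  88. ]), np.float64(172.79), np.float64(92.4))
tall (array([ 581.5, -101. ,  128. ]), np.float64(252.66), np.float64(78.5)) (array([674.7, -49.1, 128. ]), np.float64(341.69), np.float64(73.5))
can (array([685. , -34.1, 128. ]), np.float64(354.21), np.float64(80.6)) (array([616.9,  57.7, 128. ]), np.float64(81.88), np.float64(84.6))
```

Run:
```python
from m import *
f=lambda u,v:((u+.5)/3.75+204.5,(v+.5)/3.75+124.5)
h=onz('top',f(287,207),21)[:2]; print(h)
print(ang('top',f(234,290),88,h),ang('top',f(202,117),128,h))
print(ang('top',((284.5/3.7)+204.5,204.5/3.7+124.5),21,h)); 
f=lambda u,v:((u+.5)/3.7+204.5,(v+.5)/3.7+124.5)
print(ang('top',f(174,195),88,h),ang('top',f(296,72),128,h))
f=lambda u,v:((u+.5)/2.5+204.5,(v+.5)/2.5+124.5)
print(ang('top',f(122,104),128,h),ang('top',f(216,46),128,h))
goto([(0,0,0,0)])
```

```text
[606.55128229 -24.57939601]
(array([527.8,  14.6,  88. ]), np.float64(153.54), np.float64(87.9)) (array([652.9,  38.7, 128. ]), np.float64(53.76), np.float64(78.5))
(array([606.8, -25.3,  21. ]), np.float64(286.29), np.float64(0.7))
(array([599.5,  59.9,  88. ]), np.float64(94.78), np.float64(84.8)) (array([687.4, -34.7, 128. ]), np.float64(352.89), np.float64(81.5))
(array([622.7,  52.3, 128. ]), np.float64(78.17), np.float64(78.5)) (array([690.4, -52.9, 128. ]), np.float64(341.33), np.float64(88.5))
[ 0.5757 -0.0572  0.0843] [ -0.    0.  159.4]
```

send_rows(
  series=[
    [0,-0.0025,0,0,0,0,-1],
    [0,-0.005,0,0,0,0,-2],
    [0,-0.007,0.0002,0,0,0,-3],
    [0,-0.007,0.0002,0,0,0,-3],
  ],
)

```text
t: 7.55
position: [566.2, -151.0, 84.2]
tcp_rot: [[-0.954, 0.301, 0.0], [0.301, 0.954, -0.0], [-0.0, -0.0, -1.0]]
wrist_force: [0.5, 0.6, 0.8]
opening: 0.1
```

Run:
```python
from h import *
st();phi()
goto([(541,-185,85,159),(541,-200,130,159),(480,-350,245,120)])
```

```text
t 7.55 [ 566.2 -151.    84.2] yaw 162.5 zz [ 0. -0. -1.] F [0.5 0.6 0.8] op 0.1 q [-0.4   0.46 -0.2   0.91 -0.   -0.09]
phi 252.33 r 131.6
[ 0.0139 -0.04   -0.0008] [-0.   0.   3.5]
[ 0.0094 -0.0543 -0.0458] [-0.   0.   3.5]
[ 0.0224 -0.2157 -0.1608] [ 0.   0.  42.5]
```

send_rows(
  series=[
    [0,0.012,-0.002,-0.002,0,0,0],
    [0,0.015,-0.003,-0.03,0,0,0],
    [0,0.015,-0.003,-0.075,0,0,0],
    [0,0.015,-0.003,-0.12,0,0,0],
    [0,0.015,-0.003,-0.16,0,0,0],
  ],
)

```text
t: 8.05
position: [549.7, -149.0, 246.7]
tcp_rot: [[-0.953, 0.302, 0.001], [0.302, 0.953, -0.0], [-0.001, -0.0, -1.0]]
wrist_force: [1.6, 0.1, -0.4]
opening: 0.0
```

Run:
```python
from h import *
st();goto([(400,-420,245,162)])
```

```text
t 8.05 [ 549.7 -149.   246.7] yaw 162.4 zz [ 0.001 -0.    -1.   ] F [ 1.6  0.1 -0.4] op 0.0 q [-0.41  0.34  0.07  1.3  -0.   -0.1 ]
[ 0.0609 -0.3035  0.0017] [-0.   0.   0.4]
```

send_rows(
  series=[
    [0,0.01,-0.046,0,0,0,0],
    [0,0.02,-0.092,0,0,0,0],
    [0,0.03,-0.138,0,0,0,0],
    [0,0.04,-0.184,0,0,0,0],
    [0,0.05,-0.23,0,0,0,0],
  ],
)

```text
t: 8.55
position: [431.7, -354.4, 244.5]
tcp_rot: [[-0.953, 0.302, 0.0], [0.302, 0.953, -0.0], [-0.0, -0.0, -1.0]]
wrist_force: [0.9, -0.3, -0.2]
opening: -0.0
```

send_rows(
  series=[
    [0,0.01,-0.046,0,0,0,0],
    [0,0.02,-0.08,0,0,0,0],
  ],
)

```text
t: 8.75
position: [388.3, -425.4, 244.3]
tcp_rot: [[-0.953, 0.303, -0.0], [0.303, 0.953, -0.0], [0.0, -0.0, -1.0]]
wrist_force: [0.8, 0.2, -0.2]
opening: 0.1
```

Run:
```python
from h import *
st()
for c in('top','side'): cv2.imwrite(f'pics/{c}6.png',arm.read_camera(c)[:,:,::-1])
a=cv2.imread('pics/top6.png')[125:285,205:345]; cv2.imwrite('pics/topz6.png',cv2.resize(a,None,fx=3.7,fy=3.7,interpolation=cv2.INTER_CUBIC))
a=cv2.imread('pics/side6.png')[160:310,190:370]; cv2.imwrite('pics/sidez6.png',cv2.resize(a,None,fx=4,fy=4,interpolation=cv2.INTER_CUBIC))
```

```text
t 8.75 [ 388.3 -425.4  244.3] yaw 162.4 zz [-0. -0. -1.] F [ 0.8  0.2 -0.2] op 0.1 q [-0.97  0.35  0.08  1.3  -0.   -0.66]
```

View pics/topz6.png

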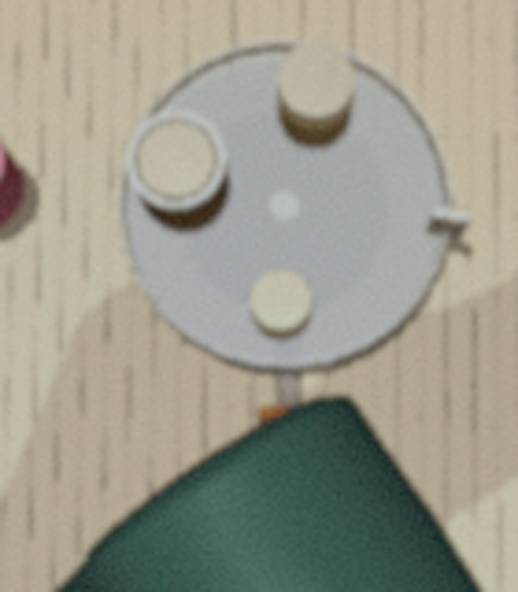

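View pics/sidez6.png

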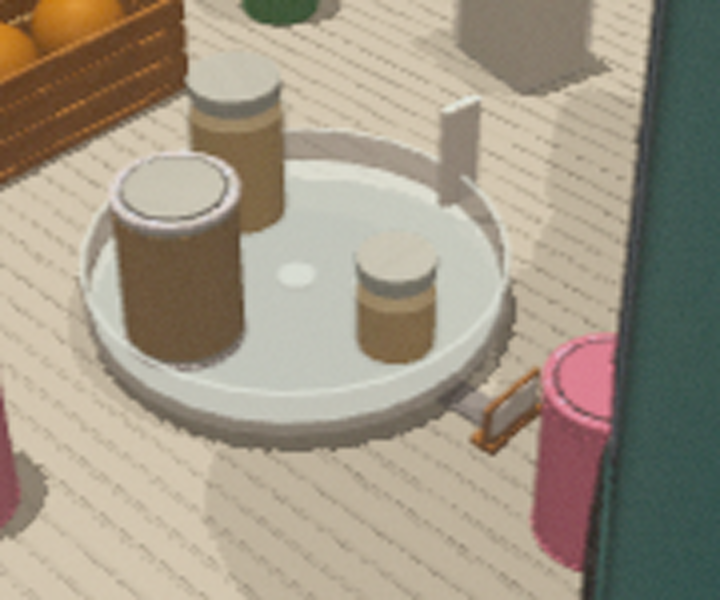

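Run:
```python
from m import *
f=lambda u,v:((u+.5)/3.7+204.5,(v+.5)/3.7+124.5); g=lambda u,v:((u+.5)/4+189.5,(v+.5)/4+159.5)
h=onz('top',f(284,205),21)[:2]
for n,z,a,b in(('baby',88,(174,195),(281,301)),('tall',128,(386,206),(316,86)),('can',128,(296,72),(177,158)),('tab',102,(265,352),(451,215))): print(n,ang('top',f(*a),z,h)[1:],ang('top',f(*b),z,h))
print('hold',ang('top',f(290,410),33,h),'tongue',ang('top',f(289,388),4,h),ang('top',f(289,388),10,h))
# rim ellipse check: fit circle z=46 ; edges left 123,right 451, bottom 372
for uv in((123,205),(452,205),(287,372),(285,40)): print(onz('top',f(*uv),46),onz('top',f(*uv),14))
hs=onz('side',g(296,274),21)[:2]
for n,z,a,b in(('baby',88,(194,258),(396,258)),('tall',128,(405,100),(234,78)),('can',128,(211,80),(177,186)),('tab',102,(440,281),(460,103))): print(n,ang('side',g(*a),z,hs),ang('side',g(*b),z,hs))
for n,uv,z in(('plate top L',(487,408),33),('R',(541,372),33),('bot L',(474,445),0),('botfront',(490,452),0),('tongue at rim',(455,395),5)):print(n,ang('side',g(*uv),z,hs))
```

```text
baby (np.float64(94.31), np.float64(85.4)) (array([516.5, -24.3,  88. ]), np.float64(179.36), np.float64(89.4))
tall (np.float64(253.95), np.float64(81.2)) (array([676.5, -50. , 128. ]), np.float64(340.68), np.float64(74.8))
can (np.float64(353.42), np.float64(82.1)) (array([619.7,  55.1, 128. ]), np.float64(80.3), np.float64(81.6))
tab (np.float64(174.47), np.float64(131.4)) (array([ 582.1, -154.4,  102. ]), np.float64(259.55), np.float64(131.4))
hold (array([437. , -31.5,  33. ]), np.float64(182.13), np.float64(169.1)) tongue (array([457.4, -30.4,   4. ]), np.float64(181.99), np.float64(148.7)) (array([456.8, -30.5,  10. ]), np.float64(182.0), np.float64(149.2))
[599.95810347 104.05836393  46.        ] [606.56061848 107.45840659  14.        ]
[ 601.55872221 -160.28509612   46.        ] [ 608.19919336 -163.15354109   14.        ]
[465.94816574 -29.01261134  46.        ] [469.37284675 -28.76813668  14.        ]
[738.00413725 -25.20231522  46.        ] [747.88019591 -24.86748541  14.        ]
baby (array([598.6,  61. ,  88. ]), np.float64(94.15), np.float64(87.3)) (array([513.6, -19.6
[... 169 characters left out ...]
44.72), np.float64(74.0))
can (array([685., -34., 128.]), np.float64(354.3), np.float64(80.5)) (array([615.9,  55.3, 128. ]), np.float64(82.3), np.float64(82.1))
tab (array([470.1,  -8.4, 102. ]), np.float64(172.56), np.float64(135.9)) (array([ 579.9, -152. ,  102. ]), np.float64(258.79), np.float64(128.5))
plate top L (array([429.9,  -5.9,  33. ]), np.float64(173.45), np.float64(176.1))
R (array([426.6, -50.6,  33. ]), np.float64(187.85), np.float64(179.9))
bot L (array([436.7,  -4.5,   0. ]), np.float64(172.71), np.float64(169.5))
botfront (array([426.3,  -6.6,   0. ]), np.float64(173.78), np.float64(179.6))
tongue at rim (array([469.1, -24.6,   5. ]), np.float64(179.4), np.float64(135.8))
```

```bash
cat > fit.py <<'E'
from h import *
from scipy.optimize import least_squares
f=lambda u,v:((u+.5)/3.7+204.5,(v+.5)/3.7+124.5); g=lambda u,v:((u+.5)/4+189.5,(v+.5)/4+159.5)
T=[((174,195),(281,301)),((386,206),(316,86)),((296,72),(177,158)),((265,352),(451,215))]
S=[((194,258),(396,258)),((405,100),(234,78)),((211,80),(177,186)),((440,281),(460,103))]
Z=[88,128,128,102]
CAL={c:cal(c) for c in('top','side')}
def pj(c,P,d):
    K,r,t=CAL[c]; R=cv2.Rodrigues(np.array(d[:3],float))[0]@cv2.Rodrigues(r)[0]
    q=(R@np.array(P,float).reshape(-1,3).T).T+t+d[3:]; return (q[:,:2]/q[:,2:])*[K[0,0],K[1,1]]+K[:2,2]
def unpack(x):
    return dict(c=x[:2],th=x[2],be=x[3],a=x[4:8],r=x[8:12],dt=x[12:18],ds=x[18:24])
def res(x,full=False):
    m=unpack(x);o=[]
    for c,O,ff,d in(('top',T,f,m['dt']),('side',S,g,m['ds'])):
        for i in range(4):
            for k in range(2):
                an=m['a'][i]+k*m['th'];P=[m['c'][0]+m['r'][i]*np.cos(an),m['c'][1]+m['r'][i]*np.sin(an),Z[i]]
                o+=list((pj(c,P,d)[0]-ff(*O[i][k]))/.5)
        A=np.linspace(0,2*np.pi,181)
        rim=pj(c,np.c_[m['c'][0]+135*np.cos(A),m['c'][1]+135*np.sin(A),0*A+46],d)
        if c=='top': o+=[(rim[:,0].min()-f(123,0)[0])/.6,(rim[:,0].max()-f(452,0)[0])/.6,(rim[:,1].max()-f(0,372)[1])/.6,(rim[:,1].min()-f(0,41)[1])/1.]
        else: o+=[(rim[:,0].min()-g(81,0)[0])/.6,(rim[:,0].max()-g(508,0)[0])/.6,(rim[:,1].min()-g(0,131)[1])/.6]
        o+=list((pj(c,[m['c'][0],m['c'][1],20],d)[0]-ff(*((284,205) if c=='top' else (296,274))))/.6)
        u=np.array([np.cos(m['be']),np.sin(m['be'])]);v=np.array([-u[1],u[0]])
        for s,uv in((-25,(260,411) if c=='top' else (487,408)),(25,(320,411) if c=='top' else (541,371))):
            p=m['c']+172*u-s*v; e=pj(c,[p[0],p[1],33],d)[0]-ff(*uv)
            o+=[e[0]/.7,e[1]/1.5]
        p=m['c']+150*u; 
        if c=='top': o+=[(pj(c,[p[0],p[1],4],d)[0]-ff(289,388))[0]/.6]
        o+=list(d[:3]/.002)+list(d[3:]/2)
    o+=list((m['r'][:3]-85)/3)+[(m['r'][3]-132)/.5]
    return np.array(o)
x0=np.r_[606,-25.6,np.radians(86),np.radians(182),np.radians([94.5,253.5,353.5,174.4]),85,85,85,132,np.zeros(12)]
if __name__=='__main__':
    s=least_squares(res,x0,loss='soft_l1');m=unpack(s.x)
    cov=np.linalg.pinv(s.jac.T@s.jac);sd=np.sqrt(np.diag(cov))
    print('cost',s.cost,len(s.fun));print('axis',m['c'],'th',np.degrees(m['th']),'beta',np.degrees(m['be']),'sd',np.degrees(sd[2:5]))
    print('a',np.degrees(m['a']),'r',m['r']);an=m['a'][0]+m['th'];print('baby now',np.degrees(an),m['c']+m['r'][0]*np.array([np.cos(an),np.sin(an)]))
    print('need',np.degrees(m['be']-an));print(m['dt'],m['ds']);print(np.round(res(s.x),1))
E
python3 fit.py
```

```text
cost 112.13148387041282 68
axis [604.0074902  -25.78249645] th 86.457744767739 beta 182.00314587906965 sd [0.52555221 0.78702474 0.74065457]
a [ 92.48835808 255.75339707 353.34995644 173.99020956] r [ 86.23880291  79.91104587  82.75730129 131.67006019]
baby now 178.94610284696594 [517.78327582 -24.19631149]
need 3.0570430321037048
[-4.19356069e-04 -4.18457808e-05  4.66520899e-05 -1.19881687e-02
  9.35185850e-02  7.99850342e-01] [-8.89496604e-04 -4.86680086e-05 -1.12462302e-05  3.22084973e-02
  1.71364653e+00  1.12075352e+00]
[ -0.2  -0.4  -0.   -0.8  -0.1  -0.5   0.1  -2.3   0.5   1.   -0.3   0.8
  -0.4   1.5   0.8   0.1  -2.8   0.2  -1.7  -0.5   0.3   1.2  23.8   0.8
 -23.6   1.1   0.3  -0.2  -0.    0.   -0.    0.    0.4  -0.4   0.7   0.
  -1.7  -0.4   0.    0.7  -0.9   0.3   0.9  -1.7   0.8   0.1  -1.    0.4
  -0.1  -1.    1.5  -2.1   0.4   2.1  18.5  -7.2 -19.6   6.4  -0.4  -0.
  -0.    0.    0.9   0.6   0.4  -1.7  -0.7  -0.7]
```

```bash
sed -i 's/172\*u-s\*v/172*u+s*v/' fit.py; python3 fit.py
```

```text
cost 19.729995914292545 68
axis [603.70069909 -25.64075354] th 86.49537674898473 beta 181.97776570592725 sd [0.53044269 0.43104271 0.74587282]
a [ 92.39542499 255.79600915 353.34334615 173.97444861] r [ 86.17426792  79.85138974  82.80658605 131.61163763]
baby now 178.89080173978655 [517.54257874 -23.97259615]
need 3.0869639661406967
[-3.91022979e-04 -5.45047203e-05  1.20928816e-04  1.05771204e-01
 -1.24311232e-01  7.30976255e-01] [-7.44160711e-04 -1.08149405e-04 -5.19639242e-05  1.02264270e-01
  1.63020065e+00  7.05617310e-01]
[-0.2 -0.5 -0.1 -0.8 -0.1 -0.5  0.1 -2.3  0.5  1.  -0.4  0.9 -0.4  1.5
  0.8  0.1 -2.8  0.2 -1.7 -0.5  0.3  1.3 -0.5  1.1  0.6  0.8  0.3 -0.2
 -0.   0.1  0.1 -0.1  0.4 -0.4  0.8  0.1 -1.6 -0.4  0.   0.8 -0.8  0.3
  0.9 -1.6  0.9  0.3 -0.9  0.5 -0.1 -0.9  1.7 -2.1  0.4  2.2 -0.2  0.3
 -0.6 -1.  -0.4 -0.1 -0.   0.1  0.8  0.4  0.4 -1.7 -0.7 -0.8]
```

Run:
```python
from h import *
goto([(548,-147,246,162.5)])
```

```text
[-0.0674  0.315  -0.0022] [-0.  -0.  -0.3]
```

send_rows(
  series=[
    [0,-0.01,0.045,0,0,0,0],
    [0,-0.02,0.09,0,0,0,0],
    [0,-0.03,0.135,0,0,0,0],
    [0,-0.04,0.18,0,0,0,0],
    [0,-0.05,0.225,0,0,0,0],
  ],
)

```text
t: 9.35
position: [506.0, -221.6, 244.5]
tcp_rot: [[-0.953, 0.301, 0.0], [0.301, 0.953, -0.0], [-0.0, 0.0, -1.0]]
wrist_force: [0.9, -0.7, 0.8]
opening: 0.1
```

Run:
```python
from h import *
st();goto([(548,-147,246,162.5),(548,-147,85,162.5)])
```

```text
t 9.35 [ 506.  -221.6  244.5] yaw 162.5 zz [ 0. -0. -1.] F [ 0.9 -0.7  0.8] op 0.1 q [-0.56  0.31  0.02  1.28  0.   -0.25]
[-0.0176  0.0838 -0.0014] [ 0.  0. -0.]
[-0.0175  0.0838  0.1596] [ 0.  0. -0.]
```

send_rows(
  series=[
    [0,-0.009,0.042,0,0,0,0],
    [0,-0.0175,0.084,0.005,0,0,0],
    [0,-0.0175,0.084,0.05,0,0,0],
    [0,-0.0175,0.084,0.09,0,0,0],
    [0,-0.0175,0.084,0.12,0,0,0],
  ],
)

```text
t: 9.85
position: [546.7, -147.7, 122.3]
tcp_rot: [[-0.954, 0.3, -0.001], [0.3, 0.954, 0.001], [0.001, 0.0, -1.0]]
wrist_force: [0.3, -0.6, -0.1]
opening: -0.2
```

send_rows(
  series=[
    [0,0,0,0.02,0,0,0],
    [0,0,0,0.035,0,0,0],
    [0,0,0,0.04,0,0,0],
    [0,0,0,0.04,0,0,0],
  ],
)

```text
t: 10.25
position: [547.4, -148.8, 84.2]
tcp_rot: [[-0.954, 0.301, -0.001], [0.301, 0.954, 0.0], [0.001, 0.0, -1.0]]
wrist_force: [0.6, -0.4, 0.4]
opening: 0.1
```

Run:
```python
from h import *
st();goto([(566.2,-151,85,162.5),(573.1,-152.9,85,165.6)])
```

```text
t 10.25 [ 547.4 -148.8   84.2] yaw 162.5 zz [-0.001  0.    -1.   ] F [ 0.6 -0.4  0.4] op 0.1 q [-0.41  0.43 -0.25  0.89  0.   -0.1 ]
[-0.0186  0.0036 -0.0008] [ 0. -0. -0.]
[-0.0258  0.0039 -0.0008] [ 0.  -0.  -3.1]
```

send_rows(
  series=[
    [0,-0.008,0.002,0,0,0,0],
    [0,-0.014,0.003,0,0,0,0],
    [0,-0.018,0.0035,0,0,0,0],
    [0,-0.021,0.0037,0,0,0,-1],
    [0,-0.0235,0.0039,0,0,0,-2],
  ],
)

```text
t: 10.75
position: [571.8, -152.9, 84.4]
tcp_rot: [[-0.964, 0.266, -0.0], [0.266, 0.964, -0.0], [0.0, -0.0, -1.0]]
wrist_force: [-1.6, -0.5, 1.5]
opening: -0.3
```

send_rows(
  series=[
    [0,-0.0025,0.0002,0,0,0,-1],
    [0,-0.0025,0.0002,0,0,0,-1],
    [0,-0.0025,0.0002,0,0,0,-1],
  ],
)

```text
t: 11.05
position: [574.1, -153.3, 84.3]
tcp_rot: [[-0.968, 0.251, 0.0], [0.251, 0.968, 0.0], [-0.0, 0.0, -1.0]]
wrist_force: [0.7, 0.1, 0.7]
opening: -0.3
```

Run:
```python
from h import *
st();goto([(573.1,-152.9,85,165.6)])
```

```text
t 11.05 [ 574.1 -153.3   84.3] yaw 165.4 zz [ 0.  0. -1.] F [0.7 0.1 0.7] op -0.3 q [-0.4   0.47 -0.18  0.92  0.   -0.14]
[ 0.001   0.0001 -0.0007] [ 0.   0.  -0.2]
```

send_rows(
  series=[
    [0,0.012,-0.003,-0.001,0,0,0],
    [0,0.022,-0.005,-0.02,0,0,0],
    [0,0.022,-0.005,-0.065,0,0,0],
    [0,0.022,-0.005,-0.11,0,0,0],
    [0,0.022,-0.005,-0.16,0,0,0],
  ],
)

```text
t: 11.55
position: [550.7, -152.3, 245.8]
tcp_rot: [[-0.968, 0.251, -0.001], [0.251, 0.968, 0.0], [0.001, 0.0, -1.0]]
wrist_force: [1.6, -0.6, -0.1]
opening: 0.2
```

send_rows(
  series=[
    [0,0.013,-0.046,0,0,0,0],
    [0,0.026,-0.092,0,0,0,0],
    [0,0.04,-0.138,0,0,0,0],
    [0,0.053,-0.184,0,0,0,0],
    [0,0.066,-0.23,0,0,0,0],
  ],
)

```text
t: 12.05
position: [428.5, -360.0, 244.5]
tcp_rot: [[-0.968, 0.251, 0.0], [0.251, 0.968, -0.0], [-0.0, -0.0, -1.0]]
wrist_force: [0.7, -0.6, -0.5]
opening: -0.1
```

send_rows(
  series=[
    [0,0.035,-0.035,0,0,0,0],
    [0,0.07,-0.07,0,0,0,0],
    [0,0.1,-0.1,0,0,0,0],
    [0,0.1,-0.1,0,0,0,0],
  ],
)

```text
t: 12.45
position: [304.3, -432.3, 244.3]
tcp_rot: [[-0.967, 0.256, -0.001], [0.256, 0.967, -0.001], [0.0, -0.001, -1.0]]
wrist_force: [0.5, 0.0, 0.1]
opening: 0.1
```

Run:
```python
from h import *
st()
for c in('top','side'): cv2.imwrite(f'pics/{c}7.png',arm.read_camera(c)[:,:,::-1])
a=cv2.imread('pics/top7.png')[125:285,205:345]; cv2.imwrite('pics/topz7.png',cv2.resize(a,None,fx=3.7,fy=3.7,interpolation=cv2.INTER_CUBIC))
a=cv2.imread('pics/side7.png')[160:310,190:370]; cv2.imwrite('pics/sidez7.png',cv2.resize(a,None,fx=4,fy=4,interpolation=cv2.INTER_CUBIC))
```

```text
t 12.45 [ 304.3 -432.3  244.3] yaw 165.2 zz [-0.001 -0.001 -1.   ] F [0.5 0.  0.1] op 0.1 q [-1.11  0.27 -0.04  1.26 -0.   -0.85]
```

View pics/topz7.png

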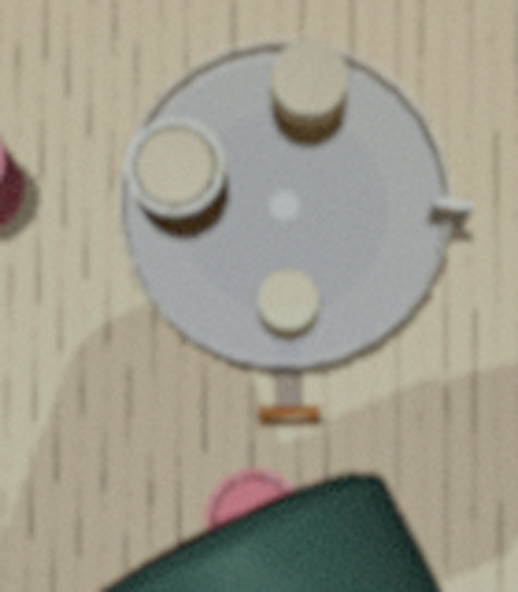

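View pics/sidez7.png

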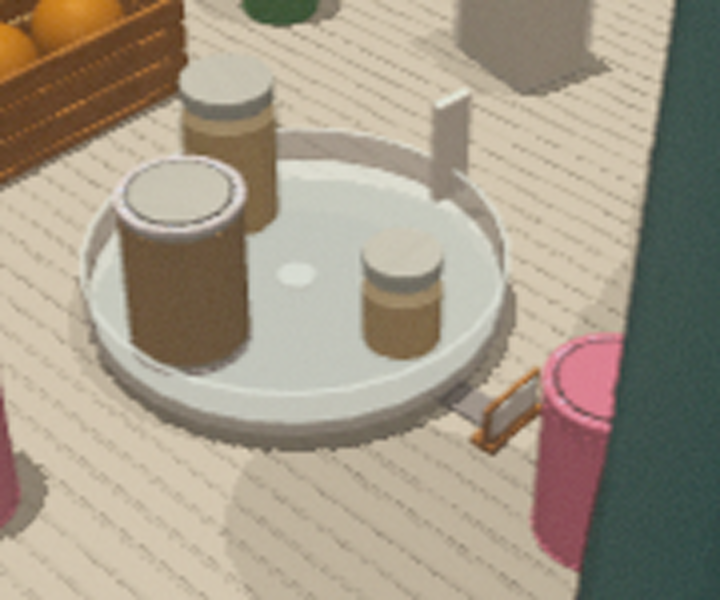

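```bash
sed -e 's/^T=.*/T=[((174,195),(289,302)),((386,206),(309,85)),((296,72),(175,164)),((265,352),(452,208))]/' -e 's/^S=.*/S=[((194,258),(402,254)),((405,100),(226,83)),((211,80),(181,192)),((440,281),(452,96))]/' fit.py > fit7.py; python3 fit7.py
python3 - <<'E'
from h import *
goto([(518,-29,245,0)]);st()
E
```

```text
cost 22.327676287012682 68
axis [603.17348121 -25.67006164] th 90.14887654703006 beta 181.91066792384441 sd [0.59960584 0.43156463 0.75799898]
a [ 92.23888275 256.24181654 353.36903427 173.75435291] r [ 86.15350659  79.64816164  83.48653425 131.65226034]
baby now 182.3877592985897 [517.09477709 -29.25940623]
need -0.4770913747452874
[-3.68946549e-04 -1.02076737e-04  3.13663525e-04  1.30792211e-01
  2.65974750e-02  7.86386975e-01] [-5.80339780e-04 -1.34670985e-04 -3.21632489e-04 -1.77647037e-02
  1.42110876e+00  7.30350046e-01]
[-0.1 -0.2 -0.6 -0.9  0.  -0.5  0.1 -2.2  0.7  1.  -0.3  1.7 -0.7  2.
  1.1 -1.  -2.7  0.3 -1.3 -0.3  0.4  1.7 -0.5  1.2  0.6  1.   0.3 -0.2
 -0.1  0.2  0.1  0.   0.4 -0.4  0.8  0.2 -1.6 -0.6 -0.1  0.9 -2.   0.1
  0.7 -1.4  0.4  0.1 -0.6  0.7  0.7 -0.8  1.8 -2.   0.6  2.2 -0.1  0.3
 -0.5 -0.9 -0.3 -0.1 -0.2 -0.   0.7  0.4  0.4 -1.8 -0.5 -0.7]
[-0.1022  0.4418 -0.0006] [  0.   -0.  165.3]
t 12.55 [ 307.3 -430.6  244.4] yaw 165.3 zz [ 0.  0. -1.] F [ 0.7 -0.4 -0.3] op -0.1 q [-1.11  0.27 -0.04  1.26  0.   -0.85]
```

The jar is within about 0.5° of the holder's bearing (top crop: lid (289,302), hub (284,205), holder (290,413)). Lid centre ≈ (517, −29, 88). Next I go above it.

send_rows(
  series=[
    [0,-0.01,0.044,0,0,0,0],
    [0,-0.02,0.088,0,0,0,0],
    [0,-0.03,0.132,0,0,0,0],
    [0,-0.04,0.176,0,0,0,0],
    [0,-0.05,0.22,0,0,0,0],
  ],
)

```text
t: 13.05
position: [412.7, -227.1, 244.4]
tcp_rot: [[-0.968, 0.25, 0.001], [0.25, 0.968, -0.0], [-0.001, 0.0, -1.0]]
wrist_force: [0.7, -0.5, 0.5]
opening: 0.3
```

Run:
```python
from h import *
goto([(517,-29,244,165.3)]);st()
```

```text
[-0.0515  0.2179  0.0005] [0.  0.  0.2]
t 13.05 [ 412.7 -227.1  244.4] yaw 165.5 zz [ 0.001 -0.    -1.   ] F [ 0.7 -0.5  0.5] op 0.3 q [-0.68  0.17 -0.17  1.23  0.   -0.42]
```

send_rows(
  series=[
    [0,-0.01,0.044,0,0,0,0],
    [0,-0.02,0.088,0,0,0,0],
    [0,-0.03,0.132,0,0,0,0],
    [0,-0.04,0.176,0,0,0,0],
    [0,-0.05,0.215,0,0,0,0],
  ],
)

```text
t: 13.55
position: [514.7, -30.7, 244.4]
tcp_rot: [[-0.969, 0.249, 0.0], [0.249, 0.969, 0.0], [-0.0, 0.0, -1.0]]
wrist_force: [-0.8, -0.3, 0.3]
opening: 0.0
```

Run:
```python
from h import *
goto([(517,-29,123,165.3)]);st()
```

```text
[-0.0018  0.0022  0.1214] [0.  0.  0.3]
t 13.55 [514.7 -30.7 244.4] yaw 165.6 zz [ 0.  0. -1.] F [-0.8 -0.3  0.3] op 0.0 q [-0.22  0.25 -0.07  1.25  0.    0.03]
```

send_rows(
  series=[
    [0,-0.001,0,0.03,0,0,0],
    [0,-0.001,0,0.065,0,0,0],
    [0,-0.001,0,0.095,0,0,0],
    [0,-0.001,0,0.11,0,0,0],
    [0,-0.001,0,0.11,0,0,0],
  ],
)

```text
t: 14.05
position: [513.9, -33.0, 132.6]
tcp_rot: [[-0.968, 0.249, -0.003], [0.249, 0.968, 0.001], [0.003, 0.0, -1.0]]
wrist_force: [0.2, -0.5, 0.3]
opening: -0.1
```

Run:
```python
from h import *
goto([(517,-29,122,165.3)]);st()
a=arm.read_camera('side')[:,:,::-1]; cv2.imwrite('pics/s8.png',cv2.resize(a[160:310,190:370],None,fx=4,fy=4,interpolation=cv2.INTER_CUBIC))
```

```text
[-0.002   0.0047  0.0106] [ 0.  -0.2  0.3]
t 14.05 [513.9 -33.  132.6] yaw 165.6 zz [-0.003  0.001 -1.   ] F [ 0.2 -0.5  0.3] op -0.1 q [-0.22  0.31 -0.3   0.97  0.    0.03]
```

View pics/s8.png

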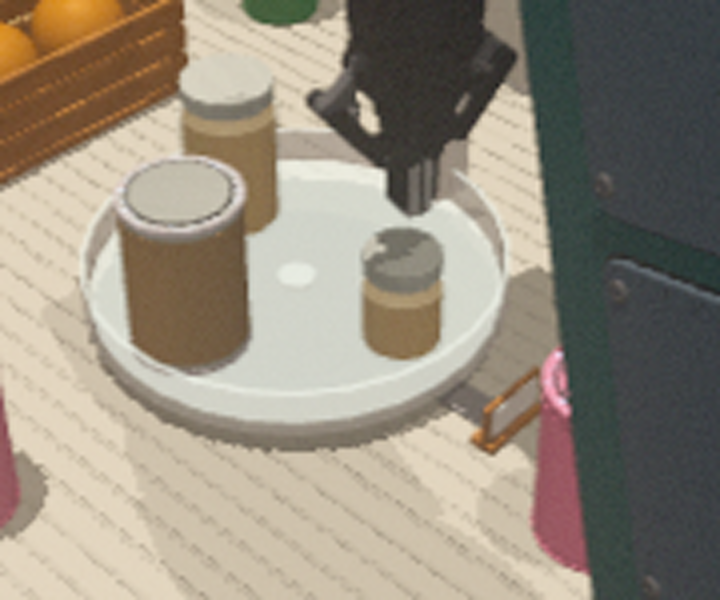

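The tips show at crop (412,212), just above and slightly right of the lid centre (402,254), matching the measured 4–5 mm offset. I correct that and lower to about 20 mm.

send_rows(
  series=[
    [0,-0.002,0.004,0.004,0,0,0],
    [0,-0.002,0.0045,0.009,0,0,0],
    [0,-0.002,0.0045,0.01,0,0,0],
    [0,-0.002,0.0045,0.01,0,0,0],
  ],
)

```text
t: 14.5
position: [518.0, -30.7, 124.4]
tcp_rot: [[-0.968, 0.251, 0.0], [0.251, 0.968, -0.0], [-0.0, -0.0, -1.0]]
wrist_force: [-0.2, -0.4, -0.2]
opening: -0.1
```

Run:
```python
from h import *
goto([(517,-29,122,165.3)]);st()
a=arm.read_camera('side')[:,:,::-1]; cv2.imwrite('pics/s9.png',cv2.resize(a[160:310,190:370],None,fx=4,fy=4,interpolation=cv2.INTER_CUBIC))
print(proj('side',[[517,-29,108],[517,-29,88]])*4-[760,640])
```

```text
[0.0014 0.0014 0.0024] [-0.   0.   0.2]
t 14.5 [518.  -30.7 124.4] yaw 165.5 zz [ 0. -0. -1.] F [-0.2 -0.4 -0.2] op -0.1 q [-0.22  0.32 -0.31  0.94 -0.    0.04]
[[401.53538384 219.4877479 ]
 [401.07339306 246.67862391]]
```

View pics/s9.png

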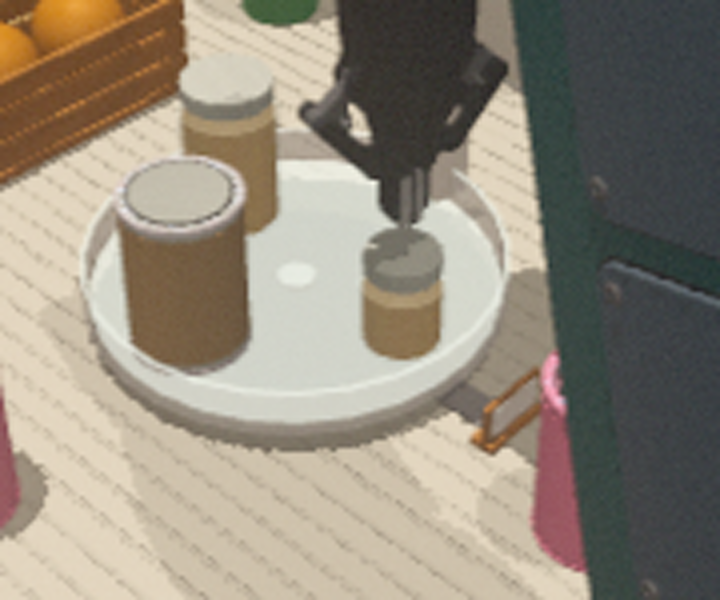

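send_rows(
  series=[
    [0,0.001,0.001,0.001,0,0,0],
    [0,0.001,0.001,0.001,0,0,0],
    [0,0.001,0.001,0.001,0,0,0],
    [0,0.001,0.001,0.001,0,0,0],
    [0,0.001,0.001,0.001,0,0,0],
  ],
)

```text
t: 15.05
position: [517.2, -29.5, 123.3]
tcp_rot: [[-0.968, 0.251, -0.0], [0.251, 0.968, 0.0], [0.0, 0.0, -1.0]]
wrist_force: [-0.2, -0.1, -0.1]
opening: -0.5
```

send_rows(
  series=[
    [0,0,0,0,0,0,0],
    [0,0,0,0,0,0,0],
    [0,0,0,0,0,0,0],
    [0,0,0,0,0,0,0],
    [0,0,0,0,0,0,0],
  ],
)

```text
t: 15.55
position: [517.2, -29.5, 123.3]
tcp_rot: [[-0.968, 0.251, -0.0], [0.251, 0.968, 0.0], [0.0, 0.0, -1.0]]
wrist_force: [0.1, -0.7, -0.5]
opening: -0.0
```

send_rows(
  series=[
    [0,0,0,0,0,0,0],
    [0,0,0,0,0,0,0],
    [0,0,0,0,0,0,0],
    [0,0,0,0,0,0,0],
    [0,0,0,0,0,0,0],
  ],
)

```text
t: 16.05
position: [517.2, -29.5, 123.3]
tcp_rot: [[-0.968, 0.251, -0.0], [0.251, 0.968, 0.0], [0.0, 0.0, -1.0]]
wrist_force: [-0.5, 0.5, 0.1]
opening: 0.2
```

send_rows(
  series=[
    [0,0,0,0,0,0,0],
    [0,0,0,0,0,0,0],
    [0,0,0,0,0,0,0],
    [0,0,0,0,0,0,0],
    [0,0,0,0,0,0,0],
  ],
)

```text
t: 16.55
position: [517.3, -29.5, 123.3]
tcp_rot: [[-0.968, 0.251, 0.0], [0.251, 0.968, 0.0], [-0.0, 0.0, -1.0]]
wrist_force: [0.0, -1.0, -0.3]
opening: 0.2
```

send_rows(
  series=[
    [0,0,0,0,0,0,0],
    [0,0,0,0,0,0,0],
    [0,0,0,0,0,0,0],
    [0,0,0,0,0,0,0],
    [0,0,0,0,0,0,0],
  ],
)

```text
t: 17.05
position: [517.2, -29.5, 123.3]
tcp_rot: [[-0.968, 0.251, -0.0], [0.251, 0.968, -0.0], [-0.0, -0.0, -1.0]]
wrist_force: [0.1, 0.3, 0.8]
opening: 0.0
```

send_rows(
  series=[
    [0,0,0,0,0,0,0],
    [0,0,0,0,0,0,0],
    [0,0,0,0,0,0,0],
    [0,0,0,0,0,0,0],
    [0,0,0,0,0,0,0],
  ],
)

```text
t: 17.55
position: [517.2, -29.5, 123.3]
tcp_rot: [[-0.968, 0.251, -0.0], [0.251, 0.968, -0.0], [0.0, -0.0, -1.0]]
wrist_force: [0.5, -0.6, 0.3]
opening: 0.1
```

Run:
```python
from h import *
st()
a=arm.read_camera('side')[:,:,::-1]; cv2.imwrite('pics/s10.png',cv2.resize(a[160:310,190:370],None,fx=4,fy=4,interpolation=cv2.INTER_CUBIC))
```

```text
t 17.55 [517.2 -29.5 123.3] yaw 165.5 zz [-0. -0. -1.] F [ 0.5 -0.6  0.3] op 0.1 q [-0.21  0.32 -0.31  0.94 -0.    0.04]
```

View pics/s10.png

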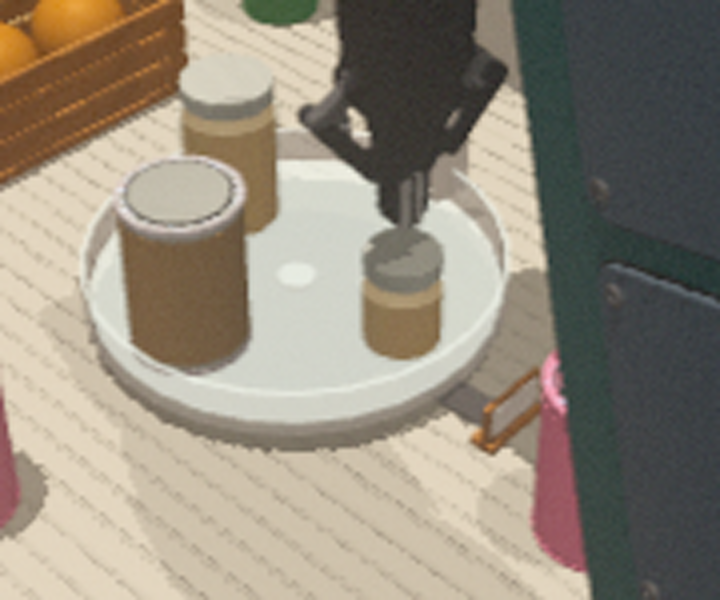

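send_rows(
  series=[
    [0,0,0,-0.02,0,0,0],
    [0,0,0,-0.05,0,0,0],
    [0,0,0,-0.08,0,0,0],
    [0,0,0,-0.08,0,0,0],
    [0,0,0,-0.08,0,0,0],
  ],
)

```text
t: 18.1
position: [517.5, -29.6, 203.5]
tcp_rot: [[-0.968, 0.251, 0.001], [0.251, 0.968, -0.0], [-0.001, 0.0, -1.0]]
wrist_force: [0.2, 0.1, -0.5]
opening: 0.2
```

Run:
```python
from h import *
st()
cv2.imwrite('pics/s11.png',arm.read_camera('side')[:,:,::-1])
print(arm.finish_job())
```

```text
t 18.1 [517.5 -29.6 203.5] yaw 165.5 zz [ 0.001 -0.    -1.   ] F [ 0.2  0.1 -0.5] op 0.2 q [-0.21  0.27 -0.16  1.15  0.    0.04]
the job is handed in; nothing more can be done
None
```

View pics/s11.png

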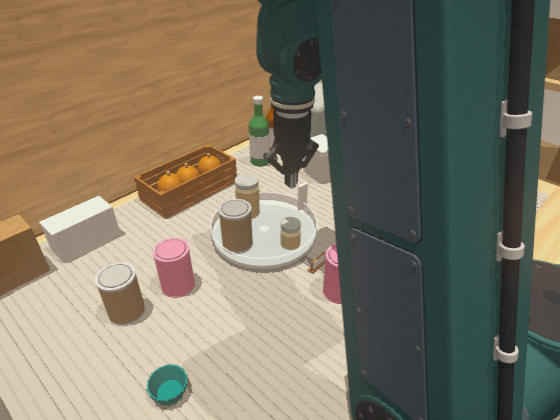

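The job is done and handed in at 18.1 s. I pushed the turntable round by its tab, in one push plus a 3° correction, about 90° in all. The wrist force, read at the end of each move, never passed about 2.5 N. I then held the closed fingertips about 21 mm above the baby jar's lid for about 2.5 s and raised the hand clear.

**Jar behind the holder:** a fit to both cameras put the baby jar's bearing at 182.4° and the label holder's at 181.9°, about 0.5° apart with an uncertainty of about 0.7°.

**Last look:** the final side picture shows the jars and can standing on the turntable, and the pink cans, spare can and muffin cup where they were. The rolling pin and canister were hidden or partly hidden behind the arm in that picture. The hand was clear of everything.

**Disagreements:** used raw, the two camera calibrations differed by 3–4° on the jar's bearing, so I fitted both cameras together and relied on that. Five of the fit's pixel readings were still off by a little over 1 pixel. I did not measure the jar's bearing again after the pointing, though the side view showed no change.

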